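Switch the bench extraction to the green hose port

TASK

The extraction selector on the painting bench is in its middle (off) notch. Lift the orange-knobbed lever out of that notch, slide it along the slot to the end notch next to the green port, and lower it fully home there; then let go of it.

Things in the scene. Friction and masses are not known exactly. Their poses are not given: they have to be found in the camera images.
- selector: Fixed grey steel box 170 (x) x 300 (y) x 70 mm high; origin: centre of its underside. On its deck, at x = +30 mm, an aluminium toothed gate runs along its y with three notches 40 mm wide, centred at y = -75, 0, +75 mm. The teeth between them (tops 96 mm above the table) block the lever unless it is lifted. The two hose ports stand on the -x half; nothing but the lever is higher than 102 mm.
- lever_knob (a point): Centre of the lever's knob: orange upright cylinder, 30 mm diameter, 40 mm tall, on a 12 mm stem; 132 mm above the table when the lever is down. Free space all round. A 16 mm round cross bar below it drops into the notches. The lever stays upright; it only lifts straight up and moves along the box's y (stops beyond the end notches). Starts in the middle notch, up to 8 mm off its centre.
- lever_lift (a joint): Height of the lever in m: 0 = fully down in a notch, 0.018 = cross bar level with the tops of the teeth (lift about 0.03 to pass), 0.042 = upper stop. Lifting takes about 3 N; a light spring and its weight bring it down when released. Moving it along the slot takes under 3 N.
- port_green: Green hose port: round collar 50 mm diameter (60 mm flange), 32 mm tall, fixed on the deck; origin: centre of its underside, axes parallel to the box's. It stands at x = -45 mm, y = +75 or -75 mm of the box, level along y with the centre of the end notch that belongs to it. A white port stands at the other end.

How it is judged:
By the outcome, as a careful person would: the job done as asked, in the order asked, and still so for the second after the job is handed in, with the robot touching nothing.
It also fails if it takes over 35 s, if anything falls off the work surface, if the arm or the gripper's body presses on something with over 40 N, if the wrist force passes 120 N, or if a joint passes its speed limit or range.

ROBOT

A 6-joint arm with a two-finger parallel gripper is mounted at the origin on the work surface. World frame = base frame: x ahead of the robot, y to its left, z up, the work surface at z = 0. Lengths are in mm, angles in rad, forces in N, time in s.
With the tool pointing down it reaches from about 400 to 925 mm from the base axis. Payload 12.5 kg.
Tool frame: the origin (TCP) lies between the finger pads; the fingertips stand 19 mm ahead of it and the grasp point (between the pads) is the TCP; z points along the fingers, y is the direction in which the jaws open and shut (so a half turn about z gives the same grasp; the last joint's range is limited). The gripper opens to 95 mm and grips with 3 to 60 N. Pads are 20 mm wide; open, the fingers measure 119 mm over their backs; the gripper's body (75 mm by 180 mm) begins 59 mm behind the grasp point.
Start: joints at [-1.407, 0.491, 1.559, -0, 1.092, -0.106], TCP at [166.609, -602.4, 233.661] pointing down, gripper open.
Joint ranges: [-3.1, 3.1], [-0.84, 2.19], [0.05, 2.79], [-1.13, 4.28], [0.06, 2.93], [-2.69, 2.69]. Speed limits (rad/s): [2.22, 2.22, 2.79, 3.14, 3.14, 3.14].

INTERFACE

Orientations are given as a unit quaternion [x, y, z, w].
In Python, from plant import arm gives the robot as it stands.
- The arm moves only by the shell command python3 -m pendant 'ROWS'. ROWS is JSON, a list of rows, each a list of 7 numbers: the opening, from 0 (shut) to 1 (fully open), then the shift along the tool's x, y, z in cm, then the turn, a rotation vector about the tool's x, y, z in degrees. In form: [[fingers, x, y, z, wx, wy, wz], ...]. A call has 1 to 10 rows; each row is the pose to reach, as a shift and turn from the pose commanded when the call began, along the tool's axes at that moment; what a row does not reach only later rows make up. A row lasts 1/12 s, in which the tool goes at most 41.7 mm and 7.16 degrees, less where a joint would pass 70% of its speed; a pose out of reach is approached as far as the arm can. A call with a gripper value outside its range is refused whole. The fingers move at their own pace and stop on an object; the grip force is fixed at half the most. Time passes only in rows, so rows that repeat a pose let the fingers close. It gives the time, the measured TCP pose, the force and the opening at its end, in the units of the state.
- arm.read_state(): the state, without advancing time (a new reading comes with each control period).
- arm.camera(name): name is "side" or "top" or "wrist"; returns a dict with "image" (400x640x3 uint8, red, green, blue), "range_z" (400x640 float32, mm along the optical axis (not along the pixel's ray), 0 where there is no reading), "camera_matrix" (3x3 intrinsics, pixels), "world_to_cam" (4x4, takes a point from world to camera coordinates). Camera axes: x right, y down, z forward; pixel columns grow to the right and rows downward; lengths in mm; the calibration is good to about 2 mm. The wrist camera is an equidistant fisheye: a pixel r from the principal point sees the ray r / f radians off the axis. A picture is of the moment at which its call begins.
- arm.close_job(): hands the job in, once; it reports no verdict.
The state is a dict: "t": time; "qpos": joint angles; "dq": joint speeds; "joint_efforts": joint torques, N m; "eef_pos": TCP position; "tool_rot": TCP orientation; "ft_force": force on the tool from outside, world axes, zero at the start; "torque": the same for the moment, N m; "gripper_width": finger opening in mm.
Only numpy, scipy, OpenCV 4.12 (cv2) and the standard library are available. Lean on these libraries where they do the work, as an engineer would, in place of code of your own. Each camera call takes 0.05 s, during which the arm holds its last target.

## Working session

There is one attempt and no reset: what is moved stays moved. The work goes in short steps, Python scripts to look and compute and a shell command to move; the robot and the scene stay as the last step left them, time stands still between calls to the robot, and variables do not carry over. Pictures are saved under pics/ and viewed, and the job is handed in when it is done.

```bash
mkdir -p pics; ls
python3 - <<'E'
from plant import arm
import cv2,numpy as np
s=arm.read_state();print(s)
for n in("side","top"):
    c=arm.camera(n);cv2.imwrite(f"pics/{n}0.png",c["image"][:,:,::-1]);np.savez(f"{n}0.npz",**c)
E
```

```text
pics
{'t': 0.0, 'qpos': array([-1.40656374e+00,  4.91557811e-01,  1.55945135e+00, -1.94670181e-06,
        1.09170362e+00, -1.05593666e-01]), 'dq': array([-6.82789331e-04, -4.90568521e-05, -1.39905890e-03, -1.07082572e-03,
       -5.75792733e-04,  1.51569672e-03]), 'joint_efforts': array([-1.55285801e-03, -6.12649727e+01, -2.58191818e+01,  6.91679539e-02,
        4.81370639e-02, -8.39010977e-05]), 'eef_pos': array([ 166.59080438, -602.15567072,  233.06216991]), 'tool_rot': array([ 9.90912804e-01,  1.34504649e-01, -1.72816522e-05, -5.59801034e-04]), 'ft_force': array([-0.25401158, -0.56756124,  0.25921004]), 'torque': array([ 0.00115202, -0.0031217 ,  0.00403439]), 'gripper_width': 94.95026541987437}
```

View pics/side0.png

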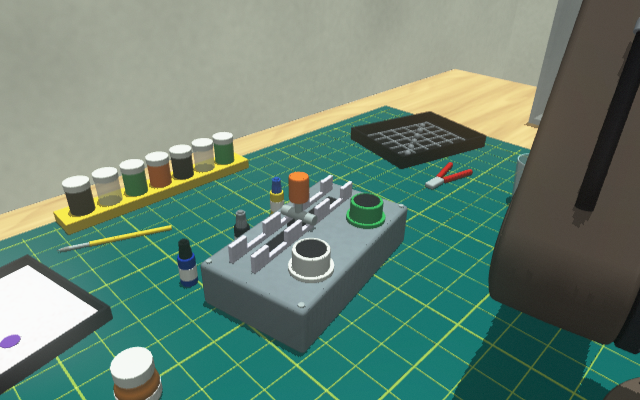

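View pics/top0.png

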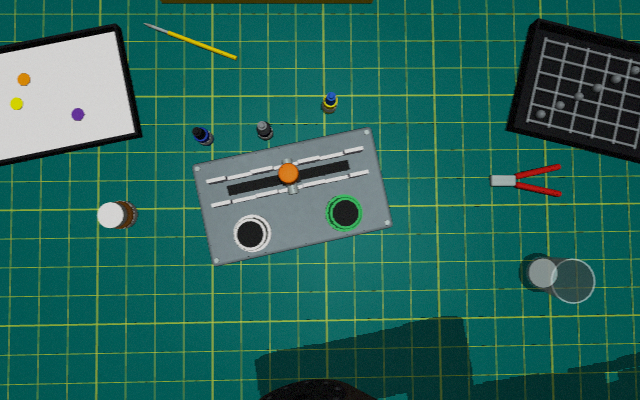

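The side view shows the knob at (298,187), the green port at (366,208) and the white port at (311,258). The top view shows them at (288,173), (344,212) and (252,234), with the box corners at (195,167), (368,130), (390,224) and (216,263). Next I'll measure them.

```bash
cat > h.py <<'E'
import numpy as np,cv2
def cloud(c):
    K=c["camera_matrix"];T=np.linalg.inv(c["world_to_cam"]);z=c["range_z"].astype(float)
    v,u=np.mgrid[:z.shape[0],:z.shape[1]]
    p=np.stack([(u-K[0,2])/K[0,0]*z,(v-K[1,2])/K[1,1]*z,z],-1)
    return p@T[:3,:3].T+T[:3,3]
def masks(c):
    h=cv2.cvtColor(c["image"],cv2.COLOR_RGB2HSV);H,S,V=h[...,0],h[...,1],h[...,2]
    return (H>5)&(H<16)&(S>170)&(V>120),(H>55)&(H<76)&(S>150)&(V>60)
E
python3 - <<'E'
from h import *
for n in("top","side"):
    c=dict(np.load(n+"0.npz"));P=cloud(c);o,g=masks(c);ok=c["range_z"]>0
    def rep(l,m):
        m=m&ok;q=P[m];print(n,l,len(q),q.min(0).round(1),q.max(0).round(1),q.mean(0).round(1),"mid",((np.percentile(q,1,0)+np.percentile(q,99,0))/2).round(1))
    box=(slice(100,280),slice(180,410)) if n=="top" else (slice(160,300),slice(200,420))
    B=np.zeros_like(ok);B[box]=1
    rep("knobtop",o&B&(P[...,2]>146)); rep("knob",o&B&(P[...,2]>100)); rep("green",g&B&(P[...,2]>65)); rep("greentop",g&B&(P[...,2]>97))
    if n=="top":
        m=(B&ok&(P[...,2]>60)&(P[...,2]<80)).astype(np.uint8)
        q=P[m>0];r=cv2.minAreaRect(q[:,:2].astype(np.float32));print(r,q[:,2].mean())
        for px in((288,173),(344,212),(252,234)):
            print(px,P[px[1],px[0]].round(1))
        w=B&ok&(P[...,2]>98)&(P[...,2]<106);
        W=np.zeros_like(ok);W[210:258,228:276]=1;rep("whitetop",w&W)
        G=np.zeros_like(ok);G[190:235,322:367]=1;rep("greentop2",w&G)
E
```

```text
top knobtop 258 [535.1  44.3 148.3] [562.7  71.6 155.8] [549.2  59.2 152.3] mid [548.8  58.5 151.9]
top knob 258 [535.1  44.3 148.3] [562.7  71.6 155.8] [549.2  59.2 152.3] mid [548.8  58.5 151.9]
top green 511 [462.1 -54.4  69.4] [518.4   2.1 105.1] [490.5 -22.2  91.3] mid [490.3 -24.7  89.4]
top greentop 288 [466.3 -51.4  97.4] [514.5  -3.1 105.1] [490.1 -27.8 102.3] mid [490.5 -27.2 101.9]
((547.0166015625, 61.365386962890625), (227.6820526123047, 300.1729431152344), 11.786441802978516) 70.9458746920823
(288, 173) [548.1  58.5 152.2]
(344, 212) [491.3 -24.6 104.6]
(252, 234) [459.4 116.5 104.7]
top whitetop 815 [436.2  95.3  98.3] [483.8 143.1 106. ] [459.9 119.2 103.2] mid [459.4 119.3 102.8]
top greentop2 801 [466.3 -51.4  98.7] [514.5  -3.1 105.8] [490.3 -26.9 102.9] mid [489.8 -26.6 102.9]
side knobtop 152 [531.   47.2 148.2] [557.3  71.6 153.8] [543.2  60.2 151.7] mid [543.8  59.4 151. ]
side knob 152 [531.   47.2 148.2] [557.3  71.6 153.8] [543.2  60.2 151.7] mid [543.8  59.4 151. ]
side green 233 [456.2 -52.5  74. ] [513.5   1.5 104.5] [475.4 -18.4  88.8] mid [483.6 -24.1  89. ]
side greentop 114 [461.8 -49.3  99.9] [506.8  -3.4 104.5] [477.  -19.2 102. ] mid [484.1 -26.4 101.7]
```

The numbers agree. The ports are 149 mm apart (150 expected), the deck is at 71 mm, the knob top is at 152 mm, and the knob lies on the predicted gate line to within 0.3 mm.

- **Direction:** green is at box -y, which is (0.204, -0.979) in world axes.
- **Travel:** about 72 mm, because the knob already sits 2.8 mm towards green.

I'll approach in level moves at z 233.

```bash
python3 -m pendant '[[1,2,-2,0,0,0,0],[1,5,-5,0,0,0,0],[1,8,-8,0,0,0,0],[1,11,-11,0,0,0,0],[1,14,-14,0,0,0,0],[1,17,-17,0,0,0,0],[1,20,-20,0,0,0,0],[1,22.5,-22.5,0,0,0,0],[1,25,-25,0,0,0,0],[1,27,-27,0,0,0,0]]'
```

```text
t: 0.93
eef_pos: [355.5, -267.8, 233.6]
tool_rot: [0.991, 0.135, -0.0, -0.0]
ft_force: [0.2, -0.1, -0.9]
gripper_width: 95.2
```

```bash
python3 -m pendant '[[1,3,-3,0,0,0,0],[1,6,-6,0,0,0,0],[1,9,-9,0,0,0,0],[1,12,-12,0,0,0,0],[1,15,-15,0,0,0,0],[1,18,-18,0,0,0,0],[1,21,-21,0,0,0,0],[1,24,-23.5,0,0,0,0],[1,26,-25.5,0,0,0,2],[1,27.5,-26.5,0,0,0,3.7]]'
```

```text
t: 1.77
eef_pos: [550.2, 61.7, 233.3]
tool_rot: [0.995, 0.103, -0.0, -0.0]
ft_force: [-0.3, -0.8, -0.8]
gripper_width: 95.0
```

```bash
python3 -m pendant '[[1,0,0,0,0,0,0],[1,0,0,0,0,0,0],[1,0,0,0,0,0,0]]'
python3 - <<'E'
from plant import arm
from h import *
from scipy.spatial.transform import Rotation as R
s=arm.read_state();M=R.from_quat(s["tool_rot"]).as_matrix();print(s["eef_pos"],M.round(3))
print(M.T@(np.array([549,58.8,135])-s["eef_pos"]))
c=arm.camera("wrist");cv2.imwrite("pics/w1.png",c["image"][:,:,::-1])
c=arm.camera("side");cv2.imwrite("pics/s1.png",c["image"][:,:,::-1])
E
```

```text
t: 2.02
eef_pos: [548.7, 58.1, 233.3]
tool_rot: [0.995, 0.103, -0.0, 0.0]
ft_force: [-0.3, 0.5, -0.4]
gripper_width: 95.1
[548.72567991  58.08723254 233.29652955] [[ 0.979  0.204 -0.001]
 [ 0.204 -0.979 -0.   ]
 [-0.001  0.    -1.   ]]
[ 0.51212693 -0.64415125 98.29605183]
```

View pics/w1.png

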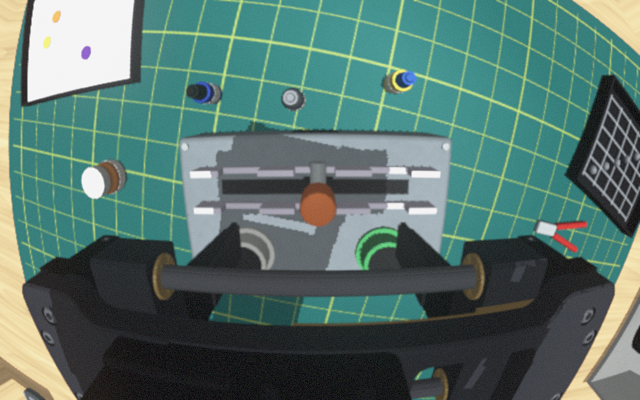

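View pics/s1.png

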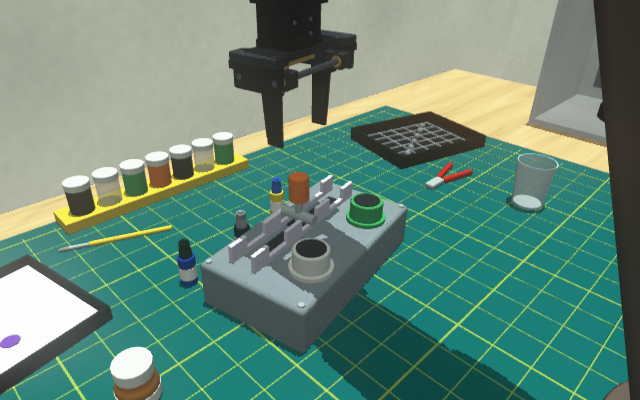

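In the wrist view the knob, at (318,205), is centred between the jaws. Green is on the right (+tool y), and the gripper is square to the gate. I'll descend and close.

```bash
python3 -m pendant '[[1,0,0,1.5,0,0,0],[1,0,0,3.5,0,0,0],[1,0,0,5.5,0,0,0],[1,0,0,7.5,0,0,0],[1,0,0,9,0,0,0],[1,0,0,9.8,0,0,0],[1,0,0,9.8,0,0,0],[1,0,0,9.8,0,0,0]]'
```

```text
t: 2.78
eef_pos: [549.4, 58.0, 136.0]
tool_rot: [0.995, 0.102, 0.0, 0.0]
ft_force: [-0.1, -0.1, -0.0]
gripper_width: 94.8
```

```bash
python3 -m pendant '[[0.6,0,0,0,0,0,0],[0.45,0,0,0,0,0,0],[0.35,0,0,0,0,0,0],[0.2,0,0,0,0,0,0],[0,0,0,0,0,0,0],[0,0,0,0,0,0,0],[0,0,0,0,0,0,0],[0,0,0,0,0,0,0],[0,0,0,0,0,0,0],[0,0,0,0,0,0,0]]'
```

```text
t: 3.62
eef_pos: [549.3, 58.5, 135.6]
tool_rot: [0.995, 0.102, -0.0, 0.0]
ft_force: [-0.7, 0.1, 1.2]
gripper_width: 33.6
```

```bash
python3 -m pendant '[[0,0,0,0,0,0,0],[0,0,0,0,0,0,0],[0,0,0,0,0,0,0],[0,0,0,0,0,0,0]]'
```

```text
t: 3.95
eef_pos: [549.3, 58.5, 135.6]
tool_rot: [0.995, 0.102, -0.0, 0.0]
ft_force: [-0.1, 0.3, 0.6]
gripper_width: 29.4
```

```bash
python3 -m pendant '[[0,0,0,-0.5,0,0,0],[0,0,0,-1,0,0,0],[0,0,0,-1.5,0,0,0],[0,0,0,-2,0,0,0],[0,0,0,-2.5,0,0,0],[0,0,0,-3.1,0,0,0],[0,0,0,-3.1,0,0,0],[0,0,0,-3.1,0,0,0]]'
python3 - <<'E'
from plant import arm
from h import *
c=arm.camera("side");cv2.imwrite("pics/s2.png",c["image"][100:300,180:430,::-1].repeat(3,0).repeat(3,1))
E
```

```text
t: 4.62
eef_pos: [549.3, 58.5, 167.0]
tool_rot: [0.995, 0.102, 0.0, 0.0]
ft_force: [0.2, -0.5, -2.5]
gripper_width: 29.3
```

View pics/s2.png

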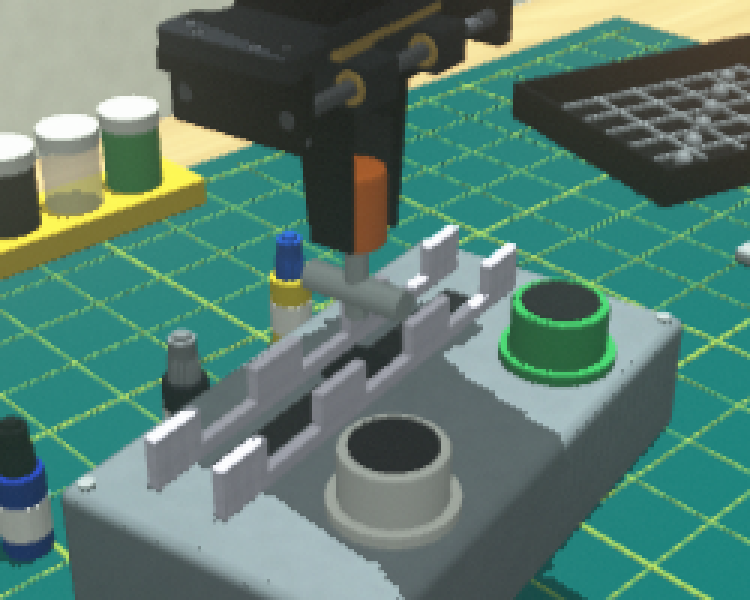

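The picture shows the lever lifted, with its cross bar at (358,288) clear of the tooth tops and the knob held in the jaws. I'll slide it 72 mm along +tool y.

```bash
python3 -m pendant '[[0,0,0.6,0,0,0,0],[0,0,1.4,0,0,0,0],[0,0,2.3,0,0,0,0],[0,0,3.3,0,0,0,0],[0,0,4.3,0,0,0,0],[0,0,5.3,0,0,0,0],[0,0,6.3,0,0,0,0],[0,0,7.2,0,0,0,0],[0,0,7.2,0,0,0,0],[0,0,7.2,0,0,0,0]]'
python3 - <<'E'
from plant import arm
from h import *
s=arm.read_state();print(s["eef_pos"],s["ft_force"])
print("along", (s["eef_pos"][:2]-[548.1,61.5])@[.204,-.979])
c=arm.camera("side");cv2.imwrite("pics/s3.png",c["image"][100:300,180:430,::-1].repeat(3,0).repeat(3,1))
E
```

```text
t: 5.5
eef_pos: [564.1, -12.8, 166.6]
tool_rot: [0.995, 0.102, 0.0, 0.0]
ft_force: [0.9, -1.1, -1.4]
gripper_width: 29.7
[564.11898254 -12.83475292 166.61101503] [ 0.90724101 -1.11023377 -1.4095378 ]
along 76.0415955447066
```

View pics/s3.png

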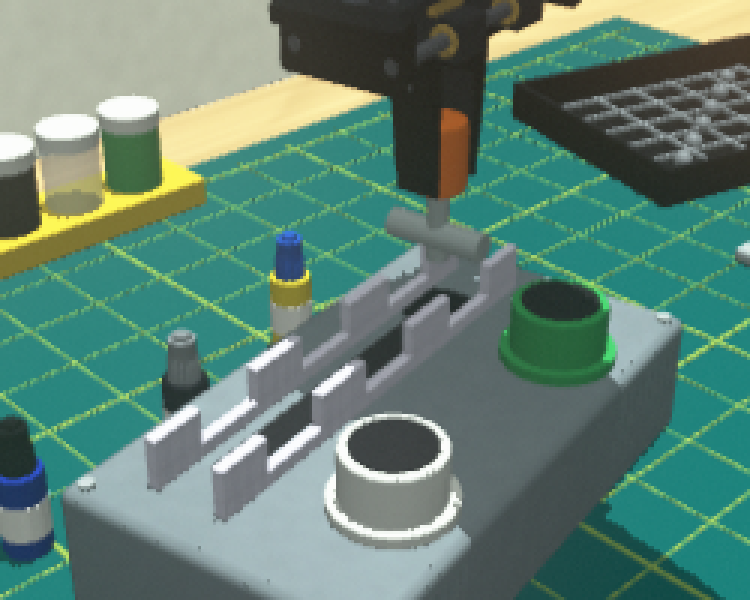

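The bar is above the notch beside the green port, with no sign of contact force. I'll lower it to the grasp height.

```bash
python3 -m pendant '[[0,0,0,0.5,0,0,0],[0,0,0,1,0,0,0],[0,0,0,1.5,0,0,0],[0,0,0,2,0,0,0],[0,0,0,2.5,0,0,0],[0,0,0,2.9,0,0,0],[0,0,0,3.1,0,0,0],[0,0,0,3.1,0,0,0],[0,0,0,3.1,0,0,0]]'
```

```text
t: 6.3
eef_pos: [564.0, -11.9, 135.6]
tool_rot: [0.995, 0.102, 0.0, -0.0]
ft_force: [0.3, -0.4, -0.7]
gripper_width: 29.5
```

The TCP is back at 135.6, the height at which I gripped the lever when it was down. Now I'll let go and withdraw straight up.

```bash
python3 -m pendant '[[0.4,0,0,0,0,0,0],[0.6,0,0,0,0,0,0],[0.8,0,0,0,0,0,0],[0.8,0,0,0,0,0,0],[0.8,0,0,0,0,0,0],[0.8,0,0,0,0,0,0],[0.8,0,0,0,0,0,0],[0.8,0,0,0,0,0,0]]'
```

```text
t: 6.97
eef_pos: [564.0, -12.0, 135.6]
tool_rot: [0.995, 0.102, 0.0, 0.0]
ft_force: [-0.8, -0.9, -0.8]
gripper_width: 74.7
```

```bash
python3 -m pendant '[[0.8,0,0,-1,0,0,0],[0.8,0,0,-3,0,0,0],[0.8,0,0,-6,0,0,0],[0.8,0,0,-9,0,0,0],[0.8,0,0,-12,0,0,0],[0.8,0,0,-14,0,0,0],[0.8,0,0,-15,0,0,0],[0.8,0,0,-15,0,0,0]]'
python3 - <<'E'
from plant import arm
from h import *
c=arm.camera("side");cv2.imwrite("pics/s4.png",c["image"][100:300,180:430,::-1].repeat(3,0).repeat(3,1))
P=cloud(c);o,g=masks(c);B=np.zeros_like(o);B[150:300,200:420]=1
q=P[o&B&(P[...,2]>100)];print("side knob",len(q),q.max(0).round(1),np.median(q[q[:,2]>145],0) if (q[:,2]>145).any() else 0)
E
```

```text
t: 7.63
eef_pos: [564.4, -12.0, 288.1]
tool_rot: [0.995, 0.102, 0.002, 0.001]
ft_force: [1.0, -0.6, -0.2]
gripper_width: 76.2
side knob 117 [568.7   1.2 153.4] [555.18237329  -8.23295842 151.7831929 ]
```

View pics/s4.png

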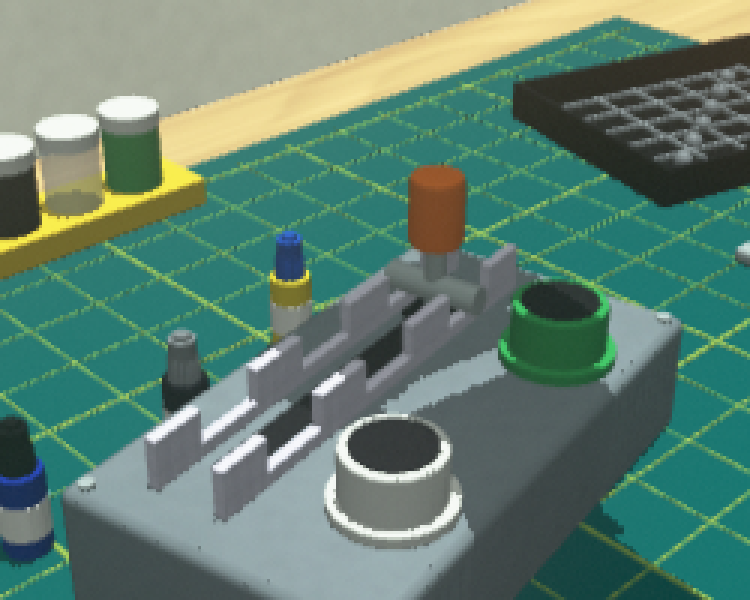

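The bar, at (435,285) in this crop, sits between the teeth of the notch beside the green port. The knob-top height of 151.8 mm matches the 151.7 mm measured at the start, and the gripper is clear.

```bash
python3 -m pendant '[[0.8,0,0,0,0,0,0],[0.8,0,0,0,0,0,0],[0.8,0,0,0,0,0,0]]'; python3 -c "
from plant import arm
print(arm.close_job())"
```

```text
t: 7.93
eef_pos: [563.7, -12.0, 284.3]
tool_rot: [0.995, 0.102, -0.001, -0.0]
ft_force: [-1.0, -0.7, 0.3]
gripper_width: 76.0
the job is handed in; nothing more can be done
None
```

The lever is now down in the end notch next to the green port, and I've handed the job in, at about 7.9 s. I gripped the knob, lifted it 31 mm, slid it 72 mm along the gate, lowered it 31 mm, let go and withdrew the gripper straight up.

- **Height:** the knob top reads 151.8 mm, against 151.7 mm at the start with the lever down.
- **Position:** the last picture shows the cross bar between the teeth of the green-port notch. When I let go, the grip point was about 75 mm along the gate from the box centre, which is the notch centre.
- **Forces and clearance:** the wrist force readings stayed at or below about 3 N. The gripper is about 130 mm above the knob and touching nothing.

The side and top cameras disagreed by about 5 mm in x at the start. I used the top camera, which fitted the known sizes, and the grasp confirmed it. No check failed.

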